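# Turn the cup blank in the cam vise and nest the finished cups

## Task

We are carving a batch of cups: the square blank standing in the bench vise has had its mouth hollowed, and now its long side is to be shaped. Swing the vise's cam lever fully open, lay the blank on its side flat on the vise bed between the jaws (any long side up), and clamp it there firmly with the lever fully shut again; and so that the finished cups are out of the way of the chips, nest all of them that stand on the bench, mouth up, into one stack on the round drying board. Leave the mallet, oilstone, gouge and wax tin where they are.

Things in the scene. Friction and masses are not known exactly. Their poses are not given: they have to be found in the camera images.
- vise: Cam vise bolted to the bench, foot 250 x 120 mm. Origin: under its middle, at bench height; x along the slide, towards the fixed jaw, z up. Bed 64 mm wide in y, x from -120 to 104 mm, its top 30 mm over the bench. The moving jaw is on a carriage on the -x side. At the start the blank stands upright on the bed between the jaws, mouth up, its sides square to the vise
- fixed_jaw (a point): Middle of the upper edge of the fixed jaw's face: 60 mm from the vise's origin along its x, 56 mm over the bench. The face looks to the vise's -x; the jaw's body is 43 mm thick behind it. Both jaws are 80 mm wide in y and stand 26 mm above the bed
- vise_carriage (a joint): Slide of the carriage along the vise's x, in m: the opening between the jaws while the lever is shut and the jaw's spring relaxed (0 to 0.108); with the lever open the gap is 6 mm more. Grows as the carriage goes away from the fixed jaw, to -x. Slides stiffly (12 N) and stays where left. When the lever is shut on a part, a value below the part's size tells how far the spring is pressed
- carriage_top (a point): On the lever's pivot, on top of the carriage block, 58 mm over the bench. In the vise's x the block runs from 24 mm behind here (-x) to 16 mm ahead; it is 64 mm wide in y, 27 mm tall: pinch it across its width from above, or push it. The lever's hub on it is 32 mm across, up to 77 mm over the bench. The moving jaw's face is 36 mm ahead of here with the lever shut, 30 mm with it open
- vise_lever (a joint): Cam lever, turning about the vertical through carriage_top, rad. 0 = shut: it points to the vise's -y and the jaw is advanced 6 mm. Opens clockwise seen from above to 1.57: it points to the vise's -x. Takes about 2 N at the knob, stays where left. The jaw is sprung (4 N per mm, up to 3 mm, then the carriage slips back): to clamp, bring the jaw within 0 to 3 mm of the part and shut the lever
- lever_knob (a point): Top of the lever's upright black knob, a post 18 mm across that spins freely on its stem, 95 mm from the lever's pivot. The top is 110 mm over the bench; the lever's bar (11 mm thick) meets the knob at its foot, the bar's upper side 75 mm over the bench
- blank: Squared beech cup blank, 64 x 64 mm, 84 mm long (with waste left on for holding), about 0.19 kg. Origin: centre of its closed end; z runs along its length to the mouth end, where a round hollow 49 mm across and 36 mm deep is already cut; x and y are square to its sides
- blank_mid (a point): centre of the blank, 42 mm from either end
- cup1: Finished low beech stacking cup, 44 mm tall, 60 g: foot 40 mm across, flaring to 51 mm at 24 mm height, then a straight band 64 mm across (62 to 66) up to the rim, where it is 55 mm across inside. Origin: centre of the foot's underside, z to the mouth. Nested, the band rests on the rim of the cup below, 20 mm higher, with 1 to 2 mm of play. All cups are alike; three to five are there
- cup2: as cup1
- cup3: as cup1
- cup4: as cup1
- cup5: as cup1
- board: Round plywood drying board lying fixed on the bench, 110 mm across, 10 mm thick. Origin: centre of its underside
- mallet: Carver's mallet standing on its head, 92 mm across, 222 mm tall; origin under its centre. Leave alone
- oilstone: Oilstone in a wooden case, 70 x 190 mm, 34 mm tall; origin under its centre. Leave alone
- gouge: Gouge lying on the bench, 247 mm long along its x, handle to -x, 22 mm tall; origin at the ferrule. Leave alone
- wax_tin: Round tin, 64 mm across, 45 mm tall; origin under its centre. Leave alone

How it is judged:
On the way, in this order (a step that is already met when the one before it is completed fails the run):
1. the vise's cam lever is swung open (value of joint vise_lever above 1.2 rad), for 0.2 s.
2. the blank lies on its side, flat on the vise bed between the jaws, the lever still open (angle between blank's own z axis and vertical between 1.49 and 1.65 rad and z of blank_mid in the frame of vise between 0.058 and 0.066 m and x of blank_mid in the frame of vise between -0.04 and 0.045 m and y of blank_mid in the frame of vise between -0.025 and 0.025 m and value of joint vise_lever above 1 rad), for 0.2 s.
3. the lever is swung shut and the jaws grip the blank (angle between blank's own z axis and vertical between 1.49 and 1.65 rad and z of blank_mid in the frame of vise between 0.058 and 0.066 m and x of blank_mid in the frame of vise between -0.04 and 0.045 m and y of blank_mid in the frame of vise between -0.025 and 0.025 m and value of joint vise_lever below 0.15 rad and contact force between vise and blank above 10 N), for 0.2 s.
At the end, for the whole second after the job is handed in: Blank lying level (0.08 rad) on the vise bed between the jaws, centre 62 mm (4) over the bench and within 25 mm of the vise's centre line, lever within 0.15 rad of shut, gripped with over 10 N; all cups upright, concentric within 6 mm, within 42 mm of the board's centre, at rest (all of step 3 and linear speed of each of blank, cup1, cup2, cup3, cup4, cup5 below 0.02 m/s and horizontal distance between each of cup1, cup2, cup3, cup4, cup5 and board below 0.042 m and angle between each of cup1, cup2, cup3, cup4, cup5's own z axis and vertical below 0.08 rad and horizontal distance between cup1 and cup2 below 0.006 m and horizontal distance between each of cup1, cup2 and cup3 below 0.006 m and horizontal distance between each of cup1, cup2, cup3 and cup4 below 0.006 m and horizontal distance between each of cup1, cup2, cup3, cup4 and cup5 below 0.006 m); the robot touches nothing.
It fails at once if the mallet is pushed out of its place (distance of mallet from where it was at the start of the episode above 0.04 m).
It fails at once if the oilstone is pushed out of its place (distance of oilstone from where it was at the start of the episode above 0.04 m).
It fails at once if the gouge is pushed out of its place (distance of gouge from where it was at the start of the episode above 0.04 m).
It fails at once if the wax tin is pushed out of its place (distance of wax_tin from where it was at the start of the episode above 0.04 m).
Of cup1, cup2, cup3, cup4, cup5 only 3 to 5 are there at a start; the rules pass over those that are not, and their reading is None.
At some moment in a run one of cup1, cup2, cup3, cup4, cup5 may be knocked a few centimetres aside while the robot is not near it.
It also fails if it takes over 210 s, if anything falls off the work surface, if the arm or the gripper's body presses on something with over 40 N, if the wrist force passes 120 N, or if a joint passes its speed limit or range.

## Robot

A 6-joint arm with a two-finger parallel gripper is mounted at the origin on the work surface. World frame = base frame: x ahead of the robot, y to its left, z up, the work surface at z = 0. Lengths are in m, angles in rad, forces in N, time in s.
With the tool pointing down it reaches from about 0.225 to 0.875 m from the base axis. Payload 3.4 kg.
Tool frame: the origin (TCP) lies between the finger pads; the fingertips stand 17 mm ahead of it and the grasp point (between the pads) lies 2 mm behind it; z points along the fingers, y is the line along which they close (so a half turn about z gives the same grasp; the last joint's range is limited). The gripper opens to 85 mm and grips with 20 to 120 N. Pads are 22 mm wide; open, the fingers measure 114 mm over their backs; the gripper's body (76 mm by 85 mm) begins 54 mm behind the grasp point. The pads swing forward as they close: fully open they stand 13 mm farther back than shut.
Start: joints at [1.193, 0.276, 1.505, -0, 1.361, -0.121], TCP at [0.146, 0.556, 0.248] pointing down, gripper open.
Joint ranges: [-2.89, 2.89], [-0.75, 2.08], [0.22, 2.7], [-1.18, 4.32], [0.11, 2.71], [-2.7, 2.7]. Speed limits (rad/s): [2.57, 2.57, 3.14, 3.14, 3.14, 3.14].

## Interface

Orientations are given as a rotation vector (axis times angle).
In Python, from rig import env gives the robot as it stands. Calls block until the motion is done:
- env.goto(position, orientation): joint-space move of the TCP to a pose.
- env.move_straight(position, rot=None, v=0.15, max_force=None): straight line of the TCP; rot=None keeps the orientation; v is the mean speed in m/s. With max_force (N) it stops when the force on the tool has changed by that much, and returns True; else False.
- env.set_joints(angles): joint-space move.
- env.command_gripper(opening, grasp_force=None): opening from 0.0 (shut) to 1.0 (fully open); grasp_force is the grip in N (None keeps the last); returns when the fingers have stopped.
- env.pause(seconds).
- env.ik(position, orientation): joint angles nearest the present ones, or None.
- env.snapshot(name): name is "scene" or "top" or "wrist"; returns a dict with "image" (384x512x3 uint8, red, green, blue), "intrinsics" (3x3 intrinsics, pixels), "R" (3x3) and "t" (3): a world point X has camera coordinates R X + t; the wrist camera has in their place "mount" (4x4, takes a point from camera to tool coordinates, whose origin is the TCP and whose axes are the flange's). Camera axes: x right, y down, z forward; pixel columns grow to the right and rows downward; lengths in m; the calibration is good to about 2 mm. A picture is of the moment at which its call begins: read the wrist's pose just before it. There is no depth.
A pose or a line that the arm cannot do raises env.IKError and nothing moves.
- env.close_job(): hands the job in; it is judged then, once.
Trained networks look in the newest picture that a camera, given by its name, has taken for a name from the list of things; names that differ only in an ending like _2 or _b are one class to them, and where a whole thing is asked for, a point or a joint stands for the part that bears it (a point fixed in the world has none). Each returns a list of dicts, best first, with "conf" (0 to 1); they miss things now and then, are a little off and sometimes report something else, mostly with a low value. They report only what shows in the picture. A call takes as long as a camera call.
- env.search_frame(camera, label): "xy" ([column, row] in pixels, amid what is visible of it).
- env.regions_of(camera, label): "mask" (384x512 bool, what is visible of it) and "xy" ([column, row] in pixels, amid what is visible of it).
Readings, each from a call of its own:
- env.read_time(): time.
- env.read_joint_positions(): joint angles.
- env.read_qd(): joint speeds.
- env.read_joint_torque(): joint torques, N m.
- env.read_tcp_pos(): TCP position.
- env.read_tool_rot(): TCP orientation.
- env.read_wrist_force(): force on the tool from outside, world axes, zero at the start.
- env.read_torque(): the same for the moment, N m.
- env.read_finger_gap(): opening from 0.0 (shut) to 1.0 (fully open).
- env.read_finger_force(): force on a finger pad.
Only numpy, scipy, OpenCV 4.12 (cv2) and the standard library are available. Lean on these libraries where they do the work, as an engineer would, in place of code of your own. Each camera call takes 0.05 s, during which the arm holds its last target. There are 200 camera calls.

## Working session

There is one attempt and no reset: what is moved stays moved. The work goes in short steps, each a Python script; the robot and the scene stay as the last script left them, time stands still between calls to the robot, and variables do not carry over. Pictures are saved under pics/ and viewed, at most 14 in all, crops included, and the job is handed in when it is done.

```bash
ls; mkdir -p pics; cat > h.py <<'E'
from rig import env
import numpy as np, cv2
from scipy.spatial.transform import Rotation as Rn
def snap(cam,fn=None):
    p=env.read_tcp_pos();r=env.read_tool_rot()
    s=env.snapshot(cam)
    if 'R' not in s:
        T=np.eye(4);T[:3,:3]=Rn.from_rotvec(r).as_matrix();T[:3,3]=p
        M=np.linalg.inv(T@np.array(s['mount'])); s['R']=M[:3,:3]; s['t']=M[:3,3]
    if fn: cv2.imwrite('pics/'+fn,s['image'][:,:,::-1])
    return s
def unproj(s,xy,z):
    K=np.array(s['intrinsics']);R=np.array(s['R']);t=np.array(s['t'])
    d=R.T@np.linalg.solve(K,[xy[0],xy[1],1.]); c=-R.T@t
    return c+d*(z-c[2])/d[2]
def proj(s,X):
    q=np.array(s['R'])@np.array(X)+np.array(s['t']); q=np.array(s['intrinsics'])@q
    return q[:2]/q[2]
def down(yaw):
    "tool z down, tool y (closing) along world angle yaw"
    y=np.array([np.cos(yaw),np.sin(yaw),0]);z=np.array([0,0,-1.]);x=np.cross(y,z)
    return Rn.from_matrix(np.c_[x,y,z]).as_rotvec()
E
python3 - <<'E'
from h import *
print(env.read_time(),env.read_tool_rot())
for c in ('top','scene'):
    s=snap(c,c+'0.png'); print(c,s['intrinsics'],(-np.array(s['R']).T@np.array(s['t'])).round(3))
    for l,z in [('vise',0.03),('carriage_top',.077),('lever_knob',.11),('blank',.114),('cup1',.044),('board',.01),('mallet',.22),('oilstone',.034),('gouge',.02),('wax_tin',.045),('fixed_jaw',.056)]:
        for d in env.search_frame(c,l):
            if d['conf']>.2: print(l,round(d['conf'],2),np.round(d['xy']),unproj(s,d['xy'],z)[:2].round(3))
E
```

```text
pics
rig.py
0.0 [-4.02252840e-01 -3.11528428e+00  2.76993131e-03]
top [[484.39265042   0.         249.4260589 ]
 [  0.         484.39265042 189.37187328]
 [  0.           0.           1.        ]] [ 0.517 -0.073  1.307]
vise 0.81 [197. 195.] [0.595 0.098]
carriage_top 0.93 [192. 194.] [0.597 0.105]
lever_knob 0.87 [192. 181.] [0.626 0.1  ]
blank 0.78 [169. 202.] [0.575 0.156]
cup1 0.83 [291. 248.] [ 0.451 -0.144]
cup1 0.68 [123. 260.] [0.431 0.292]
cup1 0.56 [294. 191.] [ 0.6   -0.159]
cup1 0.32 [168. 204.] [0.574 0.173]
board 0.71 [348. 187.] [ 0.608 -0.303]
mallet 0.77 [230. 123.] [ 0.746 -0.006]
oilstone 0.87 [162. 130.] [0.771 0.19 ]
gouge 0.65 [335. 138.] [ 0.739 -0.272]
gouge 0.48 [196. 186.] [0.621 0.102]
wax_tin 0.96 [219. 272.] [0.393 0.043]
wax_tin 0.71 [166. 201.] [0.581 0.178]
fixed_jaw 0.85 [193. 197.] [0.589 0.105]
scene [[364.87116385   0.         256.66007653]
 [  0.         364.87116385 187.14300202]
 [  0.           0.           1.        ]] [0.934 0.368 0.997]
vise 0.66 [288. 243.] [0.62 0.13]
carriage_top 0.63 [286. 228.] [0.609 0.107]
lever_knob 0.75 [280. 230.] [0.635 0.109]
blank 0.64 [304. 239.] [0.606 0.171]
cup1 0.76 [232. 175.] [ 0.604 -0.141]
cup1 0.69 [381. 246.] [0.43  0.305]
cup1 0.53 [203. 149.] [ 0.615 -0.28 ]
cup1 0.52 [272. 152.] [ 0.452 -0.129]
board 0.71 [203. 149.] [ 0.603 -0.302]
board 0.26 [209. 246.] [ 0.792 -0.012]
mallet 0.91 [210. 245.] [0.82  0.068]
mallet 0.56 [285. 231.] [0.666 0.151]
oilstone 0.81 [260. 296.] [0.775 0.193]
gouge 0.77 [172. 177.] [ 0.745 -0.271]
gouge 0.47 [326. 182.] [0.387 0.055]
wax_tin 0.73 [328. 181.] [0.393 0.063]
fixed_jaw 0.86 [285. 242.] [0.632 0.13 ]
```

```bash
python3 -c "
import cv2
a=cv2.imread('pics/top0.png');cv2.imwrite('pics/top0c.png',cv2.resize(a[95:300,90:390],None,fx=2.66,fy=2.66,interpolation=2))
a=cv2.imread('pics/scene0.png');cv2.imwrite('pics/scene0c.png',cv2.resize(a[120:320,140:410],None,fx=2.9,fy=2.9,interpolation=2))"
```

```text
(no output)
```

View pics/top0c.png

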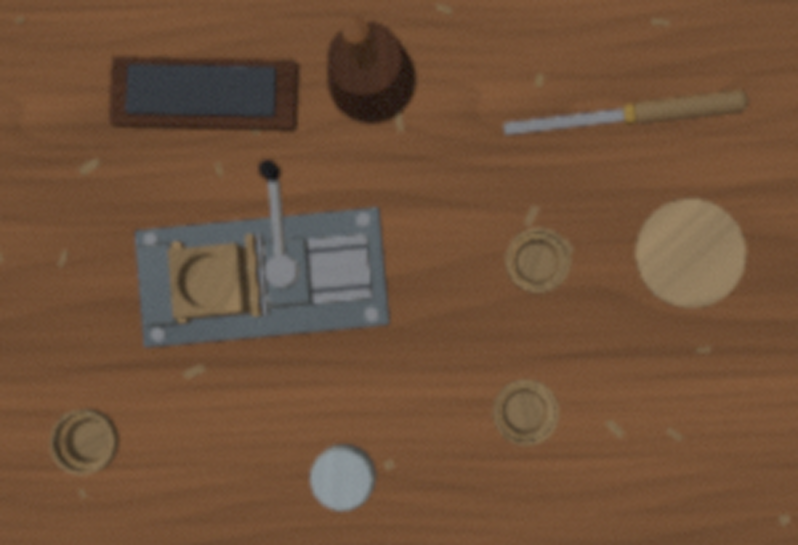

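View pics/scene0c.png

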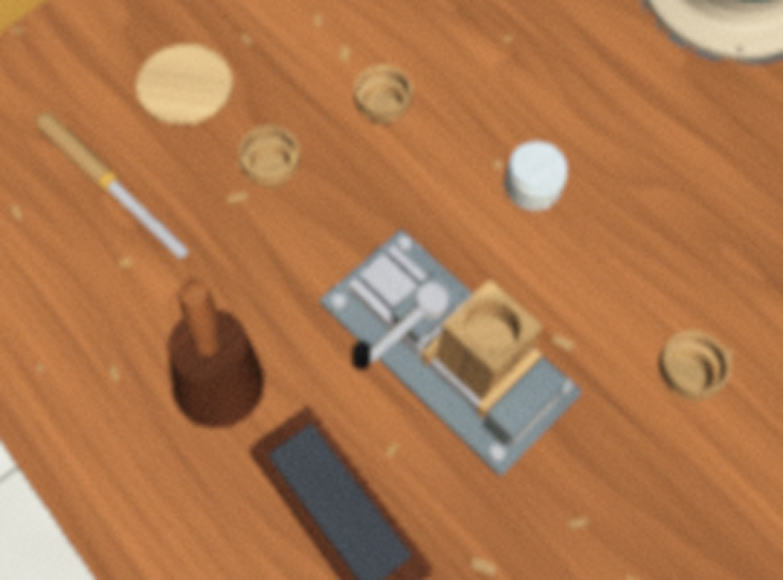

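Top crop: three cups, at (85,440), (526,412) and (537,260). The board is at (692,253). In the vise, the fixed jaw is on the left (world +y), and the lever at (270,170) points to world +x. Next I'll take a closer wrist view of the vise and check IK for tilted grasps.

```bash
cat >> h.py <<'E'
def tilt(yaw,a):
    "closing axis along world angle yaw (tool y); tool z tilted by a from straight down, about tool y"
    return (Rn.from_rotvec(down(yaw))*Rn.from_rotvec([0,a,0])).as_rotvec()
E
python3 - <<'E'
from h import *
s=snap('top')
env.goto([0.56,0.12,0.36],down(np.pi/2))
print(env.read_time(),env.read_joint_positions())
s=snap('wrist','w1.png'); print((-s['R'].T@s['t']).round(3),s['R'].round(2).tolist())
for l,z in [('blank',.114),('lever_knob',.11),('carriage_top',.077),('vise',.03)]:
    for d in env.regions_of('wrist',l)[:2]: print(l,d['conf'],np.round(d['xy']),unproj(s,d['xy'],z)[:2].round(4),d['mask'].sum())
for yaw in (np.pi/2,-np.pi/2):
  for a in (-75,-60,-45,-30,-20,0,20,30,45,60,75):
    r=tilt(yaw,np.radians(a))
    print(round(yaw,1),a,Rn.from_rotvec(r).as_matrix()[:,2].round(2),[env.ik([0.58,0.16,z],r) is not None for z in(.08,.2)])
s=snap('top','top1.png')
E
```

```text
3.4417 [ 9.08757822e-02  2.32618689e-01  1.29504367e+00  4.82903517e-04
  1.61431415e+00 -1.48105453e+00]
[0.481 0.121 0.486] [[-0.0, 1.0, 0.0], [0.95, 0.0, 0.3], [0.3, 0.0, -0.95]]
blank 0.88 [287. 174.] [0.572  0.1617] 2797
lever_knob 0.83 [240. 199.] [0.6088 0.0988] 929
carriage_top 0.89 [243. 178.] [0.5873 0.1018] 1911
carriage_top 0.48 [244. 164.] [0.5656 0.1024] 8226
vise 0.72 [243. 163.] [0.5747 0.0988] 8183
1.6 -75 [ 0.97 -0.   -0.26] [True, True]
1.6 -60 [ 0.87 -0.   -0.5 ] [True, True]
1.6 -45 [ 0.71 -0.   -0.71] [True, True]
1.6 -30 [ 0.5  -0.   -0.87] [True, True]
1.6 -20 [ 0.34 -0.   -0.94] [True, True]
1.6 0 [ 0. -0. -1.] [True, True]
1.6 20 [-0.34  0.   -0.94] [True, True]
1.6 30 [-0.5   0.   -0.87] [True, True]
1.6 45 [-0.71  0.   -0.71] [True, True]
1.6 60 [-0.87  0.   -0.5 ] [True, True]
1.6 75 [-0.97  0.   -0.26] [True, True]
-1.6 -75 [-0.97 -0.   -0.26] [True, True]
-1.6 -60 [-0.87 -0.   -0.5 ] [True, True]
-1.6 -45 [-0.71 -0.   -0.71] [True, True]
-1.6 -30 [-0.5  -0.   -0.87] [True, True]
-1.6 -20 [-0.34 -0.   -0.94] [True, True]
-1.6 0 [ 0. -0. -1.] [True, True]
-1.6 20 [ 0.34 -0.   -0.94] [True, True]
-1.6 30 [ 0.5  -0.   -0.87] [True, True]
-1.6 45 [ 0.71 -0.   -0.71] [True, False]
-1.6 60 [ 0.87 -0.   -0.5 ] [True, True]
-1.6 75 [ 0.97 -0.   -0.26] [True, True]
```

View pics/w1.png

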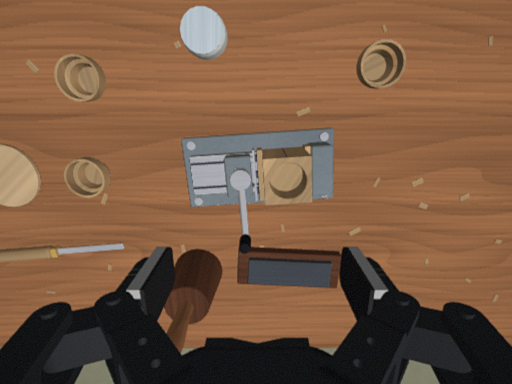

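View pics/top0.png

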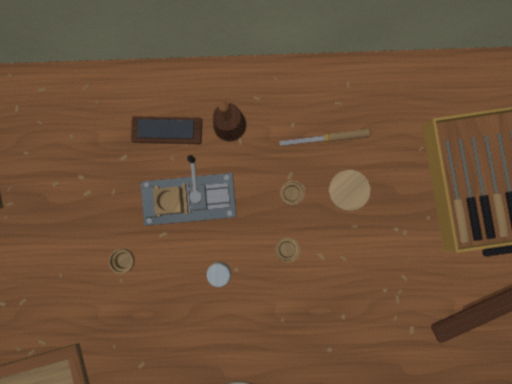

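The full top view shows only three cups, and the wrist view shows the vise clearly. I'll take a closer view for precise localization.

```bash
python3 - <<'E'
from h import *
import pickle
env.goto([0.545,0.12,0.26],down(np.pi/2))
s=snap('wrist'); im=s.pop('image'); pickle.dump(s,open('s2.pkl','wb')); cv2.imwrite('pics/w2full.png',im[:,:,::-1])
c=im[90:320,120:400,::-1]; cv2.imwrite('pics/w2.png',cv2.resize(c,None,fx=2.6,fy=2.6,interpolation=2))
E
```

```text
(no output)
```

View pics/w2.png

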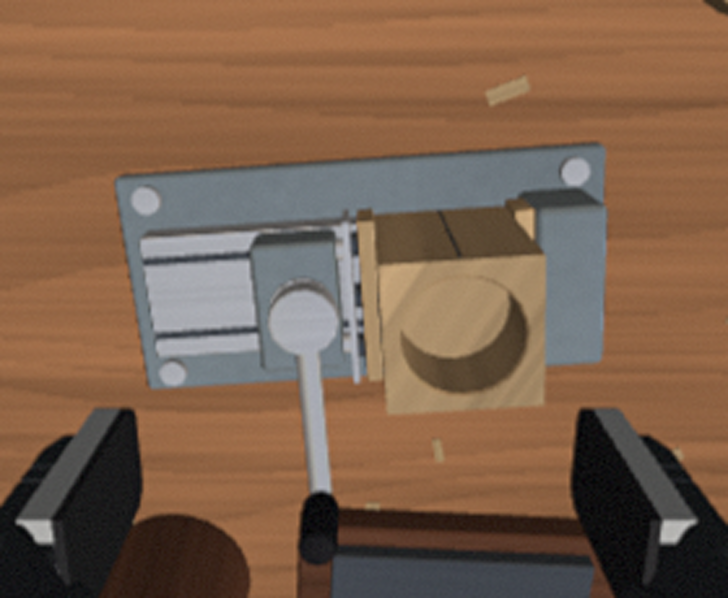

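Crop features: hub (302,321), knob top (319,543), blank top corners (382,262), (544,253), (545,403), (387,412), and fixed-jaw back corners (604,206), (601,362). I'll fit the vise and blank poses to these.

```bash
python3 - <<'E'
from h import *
import pickle
from scipy.optimize import least_squares
s=pickle.load(open('s2.pkl','rb'))
f=lambda p:np.array(p)/2.6+[120,90]
V={'fa':((604,206),(.103,.040,.056)),'fb':((601,362),(.103,-.040,.056))}
# params: x,y,yaw,pivot_x(vise), foot_z
C={'hub':((302,321),(0,0,.077)),'knob':((319,543),(0,-.095,.110)),'ca':((253,246),(-.024,.032,.058)),'cb':((265,366),(-.024,-.032,.058)),
 'ma':((375,212),(.036,.040,.056)),'mb':((383,379),(.036,-.040,.056))}
F={'f1':((118,178),(-.125,.06)),'f2':((604,145),(.125,.06)),'f3':((150,387),(-.125,-.06))}
def w(p,v): c,s_=np.cos(p[2]),np.sin(p[2]); return np.array([p[0]+c*v[0]-s_*v[1],p[1]+s_*v[0]+c*v[1],v[2]])
def res(p):
    r=[]
    for px,v in V.values(): r+=list(proj(s,w(p,v))-f(px))
    for px,v in C.values(): r+=list(proj(s,w(p,(v[0]+p[3],v[1],v[2])))-f(px))
    for px,v in F.values(): r+=list(proj(s,w(p,(v[0],v[1],p[4])))-f(px))
    return np.array(r)
o=least_squares(res,[.58,.13,1.6,-.03,.01],loss='soft_l1')
print(o.x.round(4),np.degrees(o.x[2])); print(dict(zip(list(V)+list(C)+list(F),res(o.x).reshape(-1,2).round(1).tolist())))
B=np.array([unproj(s,f(p),.114) for p in[(382,262),(544,253),(545,403),(387,412)]])
print(B.round(4)); b=B.mean(0); print('blank',b,np.linalg.norm(np.roll(B,1,0)-B,axis=1))
p=o.x; c_,s_=np.cos(p[2]),np.sin(p[2]); d=b[:2]-p[:2]; print('blank in vise',c_*d[0]+s_*d[1],-s_*d[0]+c_*d[1])
print('q',.06-(p[3]+.036)); print([unproj(s,f(C[k][0]),C[k][1][2]).round(4).tolist() for k in('hub','knob')])
print([w(p,(p[3],0,.077)),w(p,(p[3],-.095,.11))])
E
```

```text
[ 0.5876  0.1295  1.636  -0.0322  0.0122] 93.73663332636745
{'fa': [-2.4, -1.1], 'fb': [-3.5, 1.0], 'hub': [0.7, -0.0], 'knob': [-0.6, 2.2], 'ca': [-1.9, -1.0], 'cb': [-1.0, 1.9], 'ma': [1.3, 1.9], 'mb': [1.7, -0.8], 'f1': [0.2, -1.5], 'f2': [4.7, -1.3], 'f3': [1.4, 0.5]}
[[0.5508 0.1304 0.114 ]
 [0.5472 0.1919 0.114 ]
 [0.6107 0.1973 0.114 ]
 [0.6148 0.1332 0.114 ]]
blank [0.5809037  0.16321345 0.114     ] [0.06403967 0.06161853 0.06371159 0.06421869]
blank in vise 0.03406866669408943 0.004452434668275876
q 0.05617582108077423
[[0.5897, 0.0966, 0.077], [0.6814, 0.1043, 0.11]]
[array([0.58966385, 0.09739995, 0.077     ]), array([0.68446189, 0.10359113, 0.11      ])]
```

The hub and blank measurements fit a blank clamped between the jaws, with yaw about 93.6°, pivot near (0.590, 0.097) and blank centre near (0.581, 0.163). Next I'll grip the knob, swing the lever open, and then pull the knob radially to move the carriage back and make room.

```bash
cat >> h.py <<'E'
YAW=1.634
VX=np.array([np.cos(YAW),np.sin(YAW),0]); VY=np.array([-np.sin(YAW),np.cos(YAW),0])
PIV=np.array([.5897,.0970,0]); BL=np.array([.581,.1632,0])
def knob(th,piv=PIV,z=.100,off=0.):
    "TCP pose at knob for lever angle th (0 shut, 1.57 open)"
    d=-VY*np.cos(th)-VX*np.sin(th)
    return piv+.095*d+[0,0,z], down(YAW-th+off)
E
python3 - <<'E'
from h import *
for off in (0,np.pi):
    for th in (0,.8,1.57):
        q=env.ik(*knob(th,off=off)); print(off,th,None if q is None else np.round(q,2))
p,r=knob(0)
env.command_gripper(.5,40)
env.goto(p+[0,0,.08],r)
env.move_straight(p,max_force=8)
print(env.read_tcp_pos(),env.read_time())
env.command_gripper(0,40)
print(env.read_finger_gap(),env.read_finger_force(),env.read_wrist_force(),env.read_tcp_pos())
E
```

```text
0 0 [ 0.05  0.55  1.44 -0.    1.15 -1.59]
0 0.8 [-0.05  0.51  1.52 -0.    1.11 -0.89]
0 1.57 [-0.11  0.42  1.68 -0.    1.04 -0.18]
3.141592653589793 0 [ 0.05  0.55  1.44 -0.    1.15  1.56]
3.141592653589793 0.8 [-0.05  0.51  1.52 -0.    1.11  2.25]
3.141592653589793 1.57 None
[0.68490294 0.10325883 0.10171357] 6.1417
0.19484792443772697 38.988507986068726 [-0.36485371 -1.33310042  6.13185491] [0.68546808 0.10279508 0.10171188]
```

```bash
python3 - <<'E'
from h import *
z=env.read_tcp_pos()[2]
for th in np.linspace(0,1.60,11)[1:]:
    p,r=knob(th,z=z); env.move_straight(p,r,v=.08)
    print(round(th,2),env.read_wrist_force().round(1),env.read_finger_gap().round(3) if hasattr(env.read_finger_gap(),'round') else env.read_finger_gap())
print(env.read_tcp_pos())
p=p-VX*.008; env.move_straight(p,v=.03); print('pull',env.read_wrist_force().round(1),env.read_tcp_pos())
p=p+VX*.0; env.command_gripper(.5); print(env.read_wrist_force().round(1))
env.move_straight(p+[0,0,.10]); print(env.read_time())
env.goto([0.545,0.10,0.26],down(np.pi/2)); s=snap('wrist','w3f.png')
cv2.imwrite('pics/w3.png',cv2.resize(s['image'][90:320,120:400,::-1],None,fx=2.6,fy=2.6,interpolation=2))
import pickle; s.pop('image'); pickle.dump(s,open('s3.pkl','wb'))
E
```

```text
0.16 [ 2.2 -2.3  1.3] 0.19900672614485335
0.32 [ 2.8 -2.3  1.4] 0.1971478331401596
0.48 [ 4.2 -3.1  1.1] 0.19325689370801355
0.64 [ 3.3 -4.3  1. ] 0.1956965607002967
0.8 [ 3.3 -5.1  0.8] 0.19397364523214375
0.96 [ 2.9 -5.   1.7] 0.19274451731157352
1.12 [ 1.7 -6.   2.1] 0.19093444274359656
1.28 [ 0.1 -5.5  2.5] 0.19185620273764983
1.44 [-0.6 -6.6  2.9] 0.1956464932966641
1.6 [ 8.2 -3.  -3.3] 0.19797556825480464
[0.59700935 0.00219003 0.10222828]
pull [ 9.3 10.6 -2.6] [ 0.59716421 -0.00085422  0.10193959]
[ 0.1  0.6 -0.8]
11.5
```

View pics/w3.png

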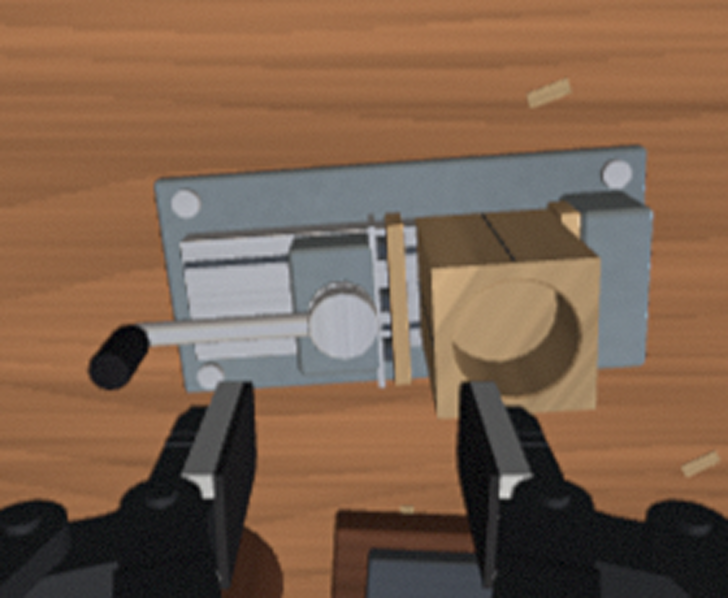

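```bash
python3 - <<'E'
from h import *
import pickle
s=pickle.load(open('s3.pkl','rb')); f=lambda p:np.array(p)/2.6+[120,90]
for n,p,z in [('hub',(342,324),.077),('knob',(110,368),.11),('mj1',(402,214),.056),('mj2',(411,382),.056),('b1',(432,265),.114),('b2',(597,256),.114),('b3',(596,405),.114),('b4',(439,415),.114),('fj',(552,204),.056)]:
    P=unproj(s,f(p),z); d=P-BL; print(n,P[:2].round(4),'rel blank (vx,vy)',(d@VX).round(4),(d@VY).round(4))
E
```

```text
hub [0.5895 0.0939] rel blank (vx,vy) -0.0697 -0.0041
knob [0.5953 0.0009] rel blank (vx,vy) -0.1629 -0.004
mj1 [0.5446 0.1209] rel blank (vx,vy) -0.0399 0.039
mj2 [0.6282 0.1268] rel blank (vx,vy) -0.0393 -0.0448
b1 [0.5506 0.129 ] rel blank (vx,vy) -0.0323 0.0325
b2 [0.5471 0.1913] rel blank (vx,vy) 0.0302 0.032
b3 [0.6099 0.197 ] rel blank (vx,vy) 0.0319 -0.031
b4 [0.6144 0.1337] rel blank (vx,vy) -0.0315 -0.0315
fj [0.54   0.1883] rel blank (vx,vy) 0.0276 0.0393
```

```bash
cat >> h.py <<'E'
A=np.pi/4
def tz(r): return Rn.from_rotvec(r).as_matrix()[:,2]
E
python3 - <<'E'
from h import *
r=tilt(YAW,-A); r2=tilt(YAW,A); print(tz(r).round(2),tz(r2).round(2))
g=BL+VY*.017+[0,0,.072+.009]; p=g+tz(r)*.002
for a in np.radians([-45,0,45]): print(np.round(env.ik(p+[0,0,.12],tilt(YAW,a)),2))
env.command_gripper(.86,60)
env.goto(p-tz(r)*.09+[0,0,.03],r)
print(env.move_straight(p-tz(r)*.05,v=.1,max_force=10))
print(env.move_straight(p,v=.05,max_force=8), env.read_tcp_pos()-p, env.read_wrist_force().round(1))
env.command_gripper(.3,60)
print(env.read_finger_gap(),env.read_finger_force(),env.read_tcp_pos()-p,env.read_wrist_force().round(1),env.read_time())
E
```

```text
[ 0.71  0.04 -0.71] [-0.71 -0.04 -0.71]
[ 0.23  0.1   2.17 -0.92  0.15 -0.53]
[ 0.16  0.33  1.56  0.    1.26 -1.47]
[ 0.13  0.75  1.04  0.06  2.13 -1.49]Traceback (most recent call last):
  File "<stdin>", line 6, in <module>
host.IKError: the arm cannot take that pose within its joint ranges
```

```bash
python3 - <<'E'
from h import *
g=BL+VY*.017+[0,0,.072+.009]; T=BL-.004*VX-.004*VY+[0,0,.062]+VY*(-.009)+[0,0,.017]
for a in (-40,-35,-30,-25):
    r=tilt(YAW,np.radians(a)); p=g+tz(r)*.002
    f=lambda P,R: (lambda q: None if q is None else np.round(q,2).tolist())(env.ik(P,R))
    print(a,f(p,r),f(p-tz(r)*.08,r))
    r2=tilt(YAW,np.radians(a+90)); p2=T+tz(r2)*.002
    print('   place',f(p2,r2),f(p2-tz(r2)*.08,r2),f(p2+[0,0,.12],r2))
E
```

```text
-40 [0.22, 0.32, 2.27, 3.78, 0.17, 1.06] None
   place [0.12, 0.93, 1.02, 0.05, 2.06, -1.51] [0.12, 1.0, 0.74, 0.06, 2.28, -1.5] [0.12, 0.84, 0.91, 0.06, 2.26, -1.49]
-35 None [0.23, 0.13, 2.2, -0.43, 0.23, -1.02]
   place [0.12, 0.98, 0.97, 0.06, 2.15, -1.5] [0.12, 1.06, 0.66, 0.07, 2.38, -1.49] [0.12, 0.89, 0.87, 0.07, 2.34, -1.49]
-30 [0.2, 0.3, 2.13, -0.35, 0.2, -1.11] [0.22, 0.14, 2.11, -0.21, 0.38, -1.24]
   place [0.12, 1.03, 0.92, 0.06, 2.24, -1.5] [0.12, 1.12, 0.58, 0.08, 2.48, -1.48] [0.12, 0.93, 0.83, 0.08, 2.42, -1.48]
-25 [0.19, 0.3, 2.06, -0.16, 0.35, -1.3] [0.2, 0.16, 2.03, -0.12, 0.53, -1.34]
   place [0.12, 1.07, 0.88, 0.07, 2.32, -1.5] [0.12, 1.19, 0.51, 0.09, 2.57, -1.47] [0.12, 0.98, 0.8, 0.09, 2.5, -1.48]
```

```bash
echo 'A1=np.radians(-28)' >> h.py; python3 - <<'E'
from h import *
r=tilt(YAW,A1)
g=BL+VY*.017+[0,0,.072+.009]; p=g+tz(r)*.002
env.command_gripper(.86,60)
env.goto(p-tz(r)*.08,r)
print(env.move_straight(p-tz(r)*.05,v=.1,max_force=10))
print(env.move_straight(p,v=.05,max_force=8), env.read_tcp_pos()-p, env.read_wrist_force().round(1))
env.command_gripper(.3,60)
print(env.read_finger_gap(),env.read_finger_force(),env.read_tcp_pos()-p,env.read_wrist_force().round(1),env.read_time())
E
```

```text
False
False [2.81127273e-05 5.15220545e-05 2.25480756e-04] [-0.  -0.3  0.5]
0.7386569249040182 66.57041184604168 [-0.00017291 -0.00098443  0.00071732] [-1.2 -6.6  4.4] 16.1333
```

```bash
python3 - <<'E'
from h import *
r=env.read_tool_rot(); p=env.read_tcp_pos()
env.move_straight(p+[0,0,.02]-VX*.003,v=.05); env.move_straight(p+[0,0,.15],v=.15)
q=env.read_tcp_pos(); print(env.read_finger_gap())
for d in np.arange(15,91,15): env.move_straight(q,tilt(YAW,A1+np.radians(d)),v=.2); 
print(env.read_joint_positions().round(2),env.read_tcp_pos()-q,env.read_finger_gap(),env.read_time())
s=snap('scene','sc2.png')
E
```

```text
0.7417007101862255
[ 0.13  0.88  0.9   0.09  2.44 -1.47] [-0.00041501  0.00014726  0.00075806] 0.7413688272744902 20.2333
```

View pics/sc2.png

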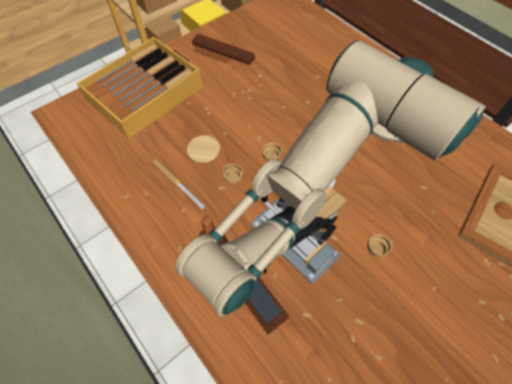

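The arm's wrist cylinder at (185–245, 240–310) is close to the mallet handle at (207,225). I'll check the clearance before lowering.

```bash
python3 - <<'E'
from h import *
s=snap('scene'); r=env.read_tool_rot();p=env.read_tcp_pos()
print('tcp',p,tz(r))
for L in (.15,.2,.25,.3):
    P=p-tz(r)*L; print(L,P.round(3),proj(s,P).round())
for z in (.2,.25,.3,.35): print(z,[unproj(s,q,z)[:2].round(3).tolist() for q in [(183,262),(200,240),(245,305),(215,275),(207,221)]])
t=snap('top','top2.png')
for c,ss in (('scene',s),('top',t)):
    for d in env.regions_of(c,'mallet'): 
        ys,xs=np.where(d['mask']); print(c,d['conf'],d['xy'],xs.min(),xs.max(),ys.min(),ys.max())
E
python3 -c "
import cv2;a=cv2.imread('pics/top2.png');cv2.imwrite('pics/top2c.png',cv2.resize(a[80:280,110:330],None,fx=3,fy=3))"
```

```text
tcp [0.56331057 0.16121287 0.23100604] [-0.87840481 -0.05581807 -0.47464653]
0.15 [0.695 0.17  0.302] [283. 230.]
0.2 [0.739 0.172 0.326] [268. 239.]
0.25 [0.783 0.175 0.35 ] [252. 249.]
0.3 [0.827 0.178 0.373] [234. 261.]
0.2 [[0.887, 0.054], [0.826, 0.035], [0.839, 0.218], [0.849, 0.124], [0.785, 0.006]]
0.25 [[0.89, 0.074], [0.833, 0.056], [0.845, 0.227], [0.854, 0.14], [0.795, 0.029]]
0.3 [[0.893, 0.093], [0.84, 0.077], [0.851, 0.236], [0.86, 0.155], [0.804, 0.052]]
0.35 [[0.896, 0.113], [0.847, 0.098], [0.857, 0.246], [0.865, 0.17], [0.813, 0.074]]
scene 0.49 [207.4, 227.3] 200 226 217 244
top 0.94 [226.9, 124.1] 213 245 102 141
```

View pics/top2c.png

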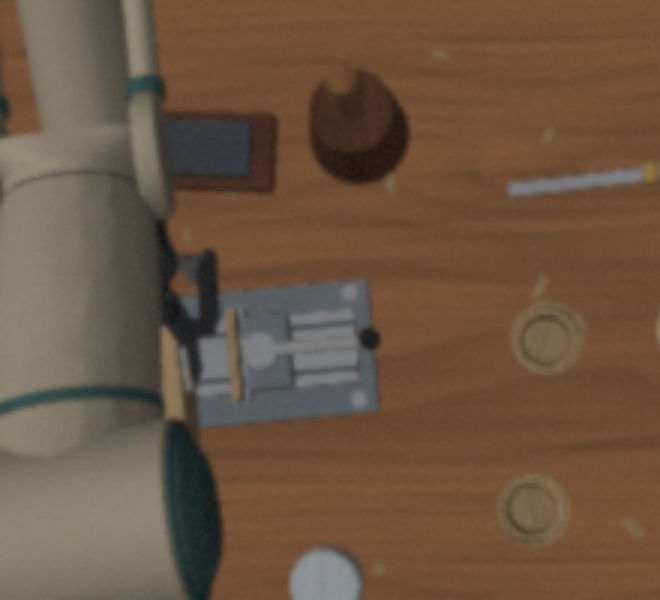

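Top view: the mallet at (360,125) is well clear of the arm, so I'll place the blank.

```bash
python3 - <<'E'
from h import *
T=BL-.004*VX-.004*VY+[0,0,.062]-VY*.009+[0,0,.017]
r2=tilt(YAW,A1+np.pi/2); p=T+tz(r2)*.002
env.move_straight(p+[0,0,.06],r2,v=.1); f0=env.read_wrist_force()
print(env.move_straight(p+[0,0,.010],v=.06,max_force=8),env.read_tcp_pos()-p,env.read_wrist_force()-f0)
print(env.move_straight(p-[0,0,.005],v=.015,max_force=8),env.read_tcp_pos()-p,(env.read_wrist_force()-f0).round(1),env.read_time())
s=snap('wrist','w4.png')
E
```

```text
False [1.23297515e-04 3.19581533e-05 1.03567527e-02] [-1.17599822  1.38500685 -0.54694224]
True [-1.11890216e-04  1.40710706e-05  1.51567266e-03] [1.6 2.4 6.3] 23.2167
```

View pics/w4.png

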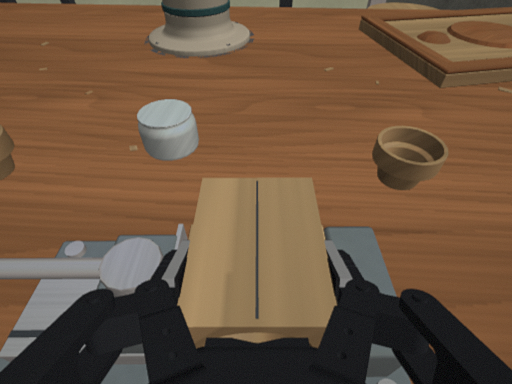

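The blank is lying on the bed between the jaws. I'll release it and retreat.

```bash
python3 - <<'E'
from h import *
env.command_gripper(.85); p=env.read_tcp_pos(); r=env.read_tool_rot()
print(env.read_wrist_force().round(1))
print(env.move_straight(p-tz(r)*.08,v=.08,max_force=15)); p=env.read_tcp_pos()
env.move_straight(p+[0,0,.15],v=.2)
env.goto([0.545,0.10,0.28],down(np.pi/2)); s=snap('wrist','w5f.png')
for d in env.search_frame('wrist','lever_knob')[:2]: print(d['conf'],unproj(s,d['xy'],.1)[:2])
cv2.imwrite('pics/w5.png',cv2.resize(s['image'][90:320,120:400,::-1],None,fx=2.6,fy=2.6,interpolation=2)); print(env.read_time())
import pickle; s.pop('image'); pickle.dump(s,open('s5.pkl','wb'))
E
```

```text
[-0.2 -0.2 -0.5]
FalseTraceback (most recent call last):
  File "<stdin>", line 5, in <module>
host.IKError: the arm cannot follow that straight line within its joint ranges
```

```bash
python3 - <<'E'
from h import *
p=env.read_tcp_pos(); print(p,env.read_joint_positions().round(2))
env.goto(p+[-.03,0,.10],tilt(YAW,np.radians(40)))
env.goto([0.545,0.10,0.28],down(np.pi/2)); s=snap('wrist','w5f.png')
for d in env.search_frame('wrist','lever_knob')[:2]: print(d['conf'],unproj(s,d['xy'],.1)[:2])
cv2.imwrite('pics/w5.png',cv2.resize(s['image'][90:320,120:400,::-1],None,fx=2.6,fy=2.6,interpolation=2)); print(env.read_time())
import pickle; s.pop('image'); pickle.dump(s,open('s5.pkl','wb'))
E
```

```text
[0.66249011 0.16435646 0.11471255] [ 0.12  1.15  0.56  0.08  2.52 -1.48]
0.71 [0.58470612 0.06279389]
26.0333
```

View pics/w5.png

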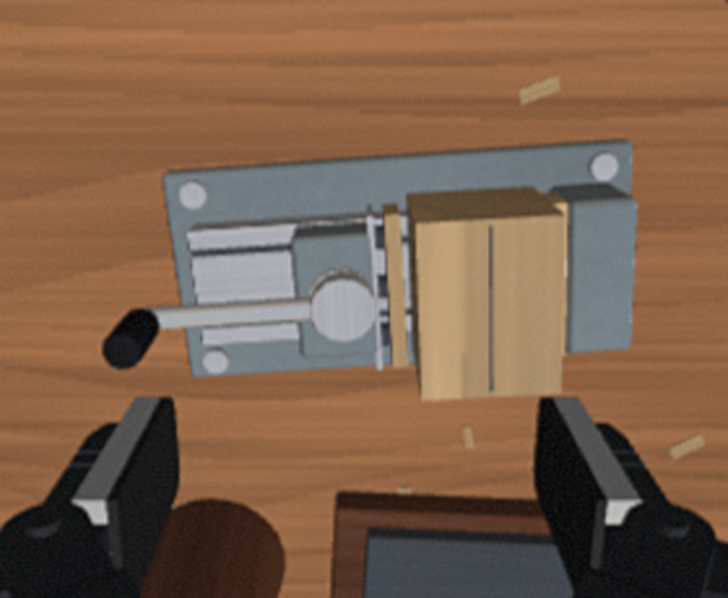

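The blank is flat with a gap on both sides. Next I'll push the carriage forward via the knob until it touches the blank, then swing the lever shut.

```bash
python3 - <<'E'
from h import *
piv=PIV-.003*VX
p,r=knob(1.57,piv,z=.101)
env.command_gripper(.5,80); env.goto(p+[0,0,.08],r); print(env.move_straight(p,max_force=10,v=.1))
env.command_gripper(0,80); print(env.read_finger_gap(),env.read_tcp_pos()-p,env.read_wrist_force().round(1))
for k in range(1,15):
    st=env.move_straight(p+VX*.002*k,v=.02)
    d=env.read_tcp_pos()-p; f=env.read_wrist_force(); print(k,(d@VX).round(4),(f@VX).round(1),(f@VY).round(1))
    if f@VX<-17: break
print(env.read_time())
E
```

```text
False
0.18269250964453687 [ 1.73968603e-03 -2.91437206e-05  1.15388362e-03] [ 2.3 -0.1  1.5]
1 0.0001 -4.7 -3.2
2 0.0005 -9.1 -2.3
3 0.0017 -11.0 -3.2
4 0.0035 -11.1 -2.9
5 0.0052 -12.4 -2.2
6 0.007 -12.8 -2.5
7 0.0085 -13.6 -1.9
8 0.0096 -15.0 -2.8
9 0.0104 -18.5 -1.2
31.2
```

```bash
python3 - <<'E'
from h import *
c=env.read_tcp_pos(); piv=c+.095*VX; z=c[2]; piv[2]=0; piv0=PIV-.003*VX+.0095*VX
piv=piv0+((piv-piv0)@VX)*VX; print(piv)
for th in np.r_[np.linspace(1.57,0,11),-.06]:
    p,r=knob(th,piv,z=z); env.move_straight(p,r if th>=0 else None,v=.08)
    print(round(th,2),env.read_wrist_force().round(1),(env.read_tcp_pos()-p)[:2].round(4))
env.command_gripper(.5); print(env.read_wrist_force().round(1))
env.move_straight(env.read_tcp_pos()+[0,0,.1],v=.2)
env.goto([0.545,0.10,0.28],down(np.pi/2)); s=snap('wrist')
cv2.imwrite('pics/w6.png',cv2.resize(s['image'][90:320,120:400,::-1],None,fx=2.6,fy=2.6,interpolation=2)); print(env.read_time())
E
```

```text
[0.58923205 0.10439398 0.        ]
1.57 [ 4.5 -5.3 -1.6] [ 0.0017 -0.0021]
1.41 [ 2.8 -6.1 -0.1] [ 0.0008 -0.0023]
1.26 [ 2.9 -5.7 -0. ] [ 0.0012 -0.0022]
1.1 [ 4.4 -4.1 -0.5] [ 0.0015 -0.002 ]
0.94 [ 4.7 -4.  -0.6] [ 0.0018 -0.0018]
0.78 [ 5.2 -4.2 -1.7] [ 0.002  -0.0014]
0.63 [ 6.7 -3.9 -1.2] [ 0.0022 -0.0015]
0.47 [ 5.3 -2.1 -1.5] [ 0.0024 -0.0011]
0.31 [ 5.4 -0.4 -0.7] [ 0.0023 -0.0006]
0.16 [ 5.8 -0.4 -1.3] [ 0.0017 -0.0001]
0.0 [ 3.6 -9.2 -0. ] [ 0.0013 -0.0043]
-0.06 [  5.9 -18.   -1.2] [ 0.0018 -0.0088]
[-0.3 -1.1 -0.3]
36.7917
```

View pics/w6.png

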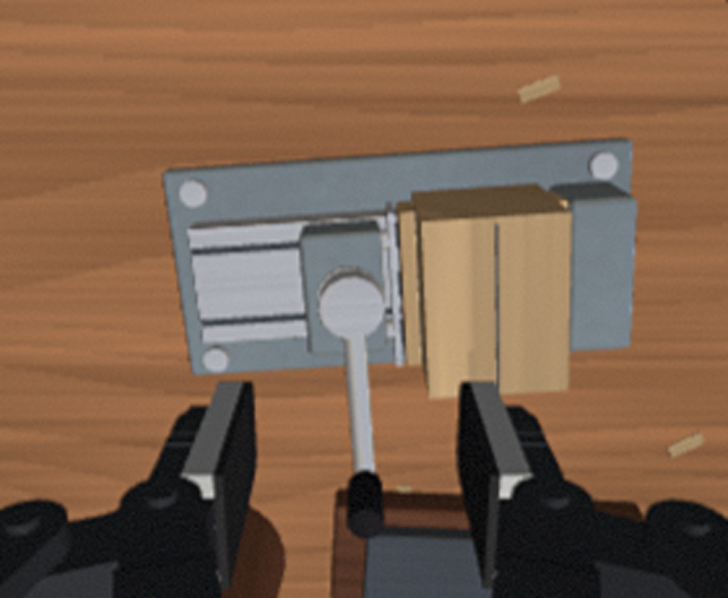

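The lever is shut and the jaws hold the blank. Now the cups, locating each with the wrist camera directly above it.

```bash
cat >> h.py <<'E'
DN=down(np.pi/2)
def locate(xy,label='cup1',z=.044,hz=.22):
    "camera right above xy; centre and radius of the outline at height z"
    env.goto([xy[0]+.08,xy[1],hz],DN); s=snap('wrist')
    best=None
    for d in env.regions_of('wrist',label):
        if d['conf']<.3: continue
        c=max(cv2.findContours(d['mask'].astype(np.uint8),cv2.RETR_EXTERNAL,cv2.CHAIN_APPROX_NONE)[0],key=cv2.contourArea)[:,0]
        P=np.array([unproj(s,q,z)[:2] for q in c.astype(float)])
        (cx,cy),r=cv2.minEnclosingCircle((P*1000).astype(np.float32))
        e=cv2.fitEllipse((P*1000).astype(np.float32)); 
        D=np.hypot(cx/1000-xy[0],cy/1000-xy[1])
        if best is None or D<best[0]: best=(D,np.array([cx,cy])/1000,r,np.array(e[0])/1000,e[1],d['conf'],int((P[:,0]).size))
    return best
E
python3 - <<'E'
from h import *
env.command_gripper(.95,30)
b=locate([.605,-.303],'board',.010); print('board',b)
for xy in ([.600,-.159],[.451,-.144],[.431,.292]): print(locate(xy))
print(env.read_time())
E
```

```text
board (np.float64(0.006450204494406218), array([ 0.60143237, -0.30837375]), 54.631317138671875, array([ 0.60151141, -0.30842667]), (107.60164642333984, 107.70954895019531), 0.76, 284)
(np.float64(0.006354905228658499), array([ 0.59691577, -0.15344371]), 32.17833709716797, array([ 0.596547  , -0.15337326]), (62.18877410888672, 63.12542724609375), 0.64, 184)
(np.float64(0.0075112330664317785), array([ 0.44799777, -0.13711485]), 31.909812927246094, array([ 0.44813058, -0.13704027]), (61.80298614501953, 62.6039924621582), 0.95, 184)
(np.float64(0.007263741996072316), array([0.42925983, 0.29905222]), 32.1568489074707, array([0.42935864, 0.29876468]), (61.80168533325195, 62.983421325683594), 0.67, 184)
42.1333
```

```bash
cat >> h.py <<'E'
BD=np.array([.6014,-.3084])
def stack(xy,n,dy=np.zeros(2)):
    env.command_gripper(.95,30)
    b=locate(xy); 
    if b is None or b[0]>.04 or abs(b[2]-32)>2.5: print('odd',b); return None
    c=b[1]; print('cup',c.round(4),round(b[2],1))
    env.goto([*c,.12],DN)
    if env.move_straight([*c,.040],v=.1,max_force=8): print('touched',env.read_tcp_pos()); return None
    env.command_gripper(.3,30); g=env.read_finger_gap(); p=env.read_tcp_pos(); print('gap',g,'tcp',p.round(4),env.read_wrist_force().round(1))
    if g<.65: return None
    env.move_straight([*p[:2],.20],v=.2)
    env.goto([*BD,.22],DN); print('held',env.read_finger_gap())
    zt=.050+.020*n
    env.move_straight([*BD,zt+.03],v=.15)
    t=env.move_straight([*BD,zt-.006],v=.03,max_force=5); p=env.read_tcp_pos()
    print('placed',t,p.round(4),'expect z',zt,env.read_wrist_force().round(1))
    return p
def release():
    p=env.read_tcp_pos(); env.command_gripper(.88); env.move_straight([*p[:2],p[2]+.09],v=.1)
E
python3 - <<'E'
from h import *
p=stack([.597,-.153],0)
if p is not None: release()
print(env.read_time()); print(locate(BD,z=.054))
E
```

```text
cup [ 0.5964 -0.1531] 31.7
gap 0.7415495013956238 tcp [ 0.5971 -0.1533  0.0414] [-1.1  0.2  6.4]
held 0.7407859381272986
placed True [ 0.6011 -0.3083  0.0515] expect z 0.05 [-0.8  0.4  4.2]
50.95
(np.float64(0.0009610959983966635), array([ 0.60045282, -0.30856296]), 32.23564147949219, array([ 0.60030908, -0.30839905]), (62.66972351074219, 63.3264274597168), 0.88, 189)
```

```bash
python3 - <<'E'
from h import *
for n,xy in ((1,[.448,-.137]),(2,[.4293,.299])):
    p=stack(xy,n)
    if p is None or abs(p[2]-(.051+.02*n))>.004: print('stop'); break
    release(); print(locate(BD,z=.054+.02*n)[1:4],env.read_time())
E
```

```text
cup [ 0.4479 -0.1366] 32.1
gap 0.7424835400572831 tcp [ 0.4485 -0.1369  0.0412] [-0.4  0.6  5.1]
held 0.738605824358615
placed True [ 0.6012 -0.3083  0.0712] expect z 0.07 [-0.5 -0.   3.7]
(array([ 0.60074243, -0.30876312]), 32.06171417236328, array([ 0.60066498, -0.30829541])) 60.3
cup [0.4291 0.2988] 31.8
gap 0.7351104500924308 tcp [0.4297 0.2991 0.0412] [-0.5 -0.2  6.1]
held 0.7298823135958916
placed True [ 0.6011 -0.3083  0.0913] expect z 0.09 [-0.7  0.3  4. ]
(array([ 0.60079004, -0.30811353]), 31.97163200378418, array([ 0.60057068, -0.30822189])) 71.5417
```

Nested to the expected heights. One final look before handing in.

```bash
python3 - <<'E'
from h import *
env.goto([.35,-.05,.35],DN)
a=snap('scene')['image'][100:300,150:400]; b=snap('top')['image'][100:300,100:400]
for d in env.search_frame('top','cup1'): print(d)
out=np.hstack([cv2.resize(a,(400,320)),cv2.resize(b,(400,320))])[:,:,::-1]; cv2.imwrite('pics/fin.png',out); print(env.read_time())
E
```

```text
{'xy': [357.1, 188.4], 'conf': 0.69}
73.3083
```

View pics/fin.png

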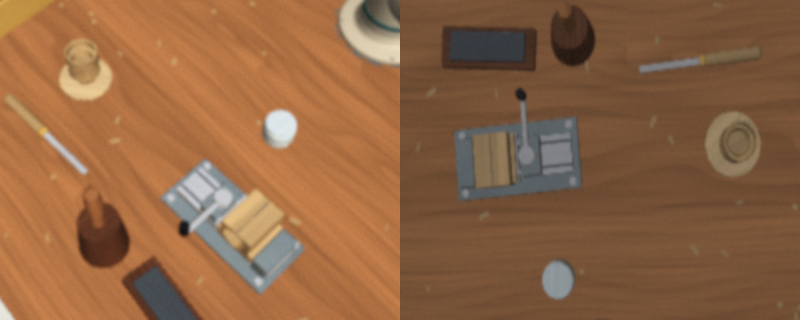

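The final view shows the stack of three on the board, the blank lying clamped with the lever shut, and the other items undisturbed.

```bash
python3 -c "
from rig import env
print(env.close_job())"
```

```text
the job is handed in; nothing more can be done
None
```

I handed the job in at about 73 s. The blank lies on its side in the vise with the lever shut, and all three cups are nested on the drying board. The final pictures show this and the mallet, oilstone, gouge and wax tin undisturbed, but I couldn't measure the clamping force, and the hand-in gave no verdict.

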